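Roll the polished tube and its coupling onto the tray's line

ROBOT

A 6-joint arm with a two-finger parallel gripper is mounted at the origin on the work surface. World frame = base frame: x ahead of the robot, y to its left, z up, the work surface at z = 0. Lengths are in m, angles in rad, forces in N, time in s.
With the tool pointing down it reaches from about 0.325 to 0.85 m from the base axis. Payload 4.4 kg.
Tool frame: the origin (TCP) lies at the very end of the fingers, on their centre line; the grasp point (between the pads) lies 19 mm behind it; y points along the fingers, x is the direction in which the jaws open and shut, and the axes are right-handed (so a half turn about y gives the same grasp; the last joint's range is limited). The gripper opens to 94 mm and grips with 3 to 60 N. Pads are 16 mm wide; open, the fingers measure 119 mm over their backs; the gripper's body (75 mm by 177 mm) begins 78 mm behind the grasp point.
Start: joints at [-1.446, 0.207, 1.542, -0, 1.393, -0.15], TCP at [0.156, -0.553, 0.18] pointing down, gripper open.
Joint ranges: [-2.73, 2.73], [-0.86, 2.22], [0.23, 2.46], [-1.11, 4.25], [0.08, 2.63], [-2.82, 2.82]. Speed limits (rad/s): [2.79, 2.79, 3.14, 3.14, 3.14, 3.14].

INTERFACE

Orientations are given as a rotation vector (axis times angle).
In Python, from bench import bot gives the robot as it stands.
- The arm moves only by the tool move_arm, never from a script. Its argument "deltas" is a list of rows, each an object with "slide": the shift along the tool's x, y, z in units of 40 mm (1.0 is 40 mm), a list of three; "dr": the turn, a rotation vector about the tool's x, y, z in units of 6 degrees (1.0 is 6 degrees), a list of three; "grip": the opening, from 0 (shut) to 1 (fully open). A call has 1 to 12 rows; each row shifts and turns the commanded pose from where the row before left it, along the tool's axes as they then stand; what a row does not reach is not made up. A row lasts 1/8 s, in which the tool goes at most 62.5 mm and 10.7 degrees, less where a joint would pass 70% of its speed; a pose out of reach is approached as far as the arm can. A call is refused whole if a number of a shift passes 1 or a number of a turn 1, either way. A call with a gripper value outside its range is refused whole. The fingers move at their own pace and stop on an object; "force" is the grip in N (left out, the last holds). Time passes only in rows, so rows that do not move let the fingers close. It gives the time, the measured TCP pose, the force and the opening at its end, in the units of the state.
- bot.get_obs(): the state, without advancing time (a new reading comes with each control period).
- bot.grab_frame(name): name is "scene" or "top" or "wrist"; returns a dict with "color" (384x512x3 uint8, red, green, blue), "mtx" (3x3 intrinsics, pixels), "rvec" (rotation vector, rad) and "tvec" (3), from world to camera coordinates, as OpenCV has them; the wrist camera has in their place "mount" (4x4, takes a point from camera to tool coordinates, whose origin is the TCP and whose axes are the tool frame's). Camera axes: x right, y down, z forward; pixel columns grow to the right and rows downward; lengths in m; the calibration is good to about 2 mm. A picture is of the moment at which its call begins: read the wrist's pose just before it. There is no depth.
- bot.finish_job(): hands the job in, once; it reports no verdict.
The state is a dict: "t": time; "joints": joint angles; "qvel": joint speeds; "joint_efforts": joint torques, N m; "tcp_pos": TCP position; "orientation": TCP orientation; "contact_force": force on the tool from outside, world axes, zero at the start; "wrist_torque": the same for the moment, N m; "opening": finger opening in m.
Only numpy, scipy, OpenCV 4.12 (cv2) and the standard library are available. Lean on these libraries where they do the work, as an engineer would, in place of code of your own. Each camera call takes 0.05 s, during which the arm holds its last target. There are 200 camera calls.

TASK

The freshly polished tube and its coupling have rolled up against the two long rims of the rubber-lined tray, too close to reach behind. With the fingertips, push the top of each one sideways to roll it away from its rim, and roll it on until it rests on the white line down the middle of the tray, centred on it and lying along it, ready to be fitted together. Roll them, in either order, do not drag or lift them, and leave everything else where it stands.

Things in the scene. Friction and masses are not known exactly. Their poses are not given: they have to be found in the camera images.
- tray: fixed plywood tray, 300 mm (its x) by 560 mm (its y), origin at the centre of its underside, on the table. Its floor is black rubber, 9 mm above the table; the rims are 10 mm thick, their tops 35 mm above the table, the inside 280 by 540 mm. A white line 6 mm wide, 500 mm long is painted on the floor along the tray's y axis, through its centre. The tray may be turned a little
- tube: the tube: loose, lying along a long rim (5 to 17 mm between them), an aluminium cylinder 38 mm in diameter, 160 mm long, about 180 g, with a black grip band; origin at its centre, on its axis (19 mm above the tray floor); its y axis is the tube's axis, x and z turn with it as it rolls (z up at the start). Its centre starts 106 to 114 mm from the line, 90 to 115 mm from the tray's middle along it
- coupling: the coupling: a steel cylinder 46 mm in diameter, 84 mm long, about 420 g, lying loose at the other long rim (2 to 12 mm off), in its other half; origin and axes as the tube's (23 mm above the floor). A light touch on top rolls either at half the fingers' speed; a push from behind at mid-height works too, one higher on the flank jams. At 0.04 m/s they stop with the finger, at 0.08 roll on 30 mm
- sleeve: bystander: steel sleeve 34 mm in diameter, 62 mm high, standing loose in the tray; origin at the centre of its foot
- ferrule: bystander: aluminium ferrule 42 mm in diameter, 50 mm high, standing loose in the tray; origin at the centre of its foot
- spray_can: bystander: spray can 52 mm in diameter, 155 mm high, on the table beside the tray; origin at the centre of its foot
- trigger_bottle: bystander: white trigger bottle 78 mm in diameter, 226 mm high, on the table beside the tray; origin at the centre of its foot
- wire_brush: bystander: wooden wire brush 240 mm long (its x), 31 mm high, on the table beside the tray; origin at the middle of its underside
- abrasive_block: bystander: sanding block 100 by 68 by 26 mm on the table beside the tray; origin at the centre of its underside
- pliers: bystander: pliers 170 mm long (its x), about 16 mm high, on the table; origin near the pivot, at the height of the table

How it is judged:
At the end, for the whole second after the job is handed in: tube and coupling both lie at rest on the tray floor along the white line: the centre of each within 8 mm of the line's middle, its axis within 0.1 rad of the line's direction, and its whole length between the line's ends (x of tube in the frame of tray between -0.008 and 0.008 m and y of tube in the frame of tray between -0.17 and 0.17 m and angle between the y axis of each of tube, coupling and the y axis of tray, either way round below 0.1 rad and height (world z) of tube below 0.032 m and linear speed of each of tube, coupling below 0.01 m/s and angular speed of each of tube, coupling below 0.3 rad/s and x of coupling in the frame of tray between -0.008 and 0.008 m and y of coupling in the frame of tray between -0.208 and 0.208 m and height (world z) of coupling below 0.036 m); the robot touches nothing.
It fails at once if the tube was lifted off the tray floor (its axis more than 15 mm above where it lies) (height (world z) of tube above 0.043 m).
It fails at once if the tube was dragged or skidded along instead of rolled (45 to 68 mm from its start and turned less than 0.8 rad about its axis) (distance of tube from where it was at the start of the episode between 0.045 and 0.068 m and angle between tube's own z axis and vertical below 0.8 rad).
It fails at once if the coupling was lifted off the tray floor (its axis more than 15 mm above where it lies) (height (world z) of coupling above 0.047 m).
It fails at once if the coupling was dragged or skidded along instead of rolled (45 to 68 mm from its start and turned less than 0.8 rad about its axis) (distance of coupling from where it was at the start of the episode between 0.045 and 0.068 m and angle between coupling's own z axis and vertical below 0.8 rad).
It fails at once if one of the other things was moved by more than 20 mm (distance of any of sleeve, ferrule, spray_can, trigger_bottle, wire_brush, abrasive_block, pliers from where it was at the start of the episode above 0.02 m).
It also fails if it takes over 69 s, if anything falls off the work surface, if the arm or the gripper's body presses on something with over 40 N, if the wrist force passes 120 N, or if a joint passes its speed limit or range.

## Working session

There is one attempt and no reset: what is moved stays moved. The work goes in short steps, Python scripts to look and compute and a tool call to move; the robot and the scene stay as the last step left them, time stands still between calls to the robot, and variables do not carry over. Pictures are saved under pics/ and viewed, about 8 in all and at most 12, crops included, and the job is handed in when it is done.

Besides the shell and the picture viewer there is one more tool, called after "Emit:" as name(argument=value, ...), one argument or row to a line, values as JSON. move_arm: Moves the arm, as the interface text tells. Its arguments: {"type":"object","properties":{"deltas":{"type":"array"},"force":{"type":"number"}},"required":["deltas"]}

```bash
ls; mkdir -p pics
python3 - <<'E'
from bench import bot
import cv2,pickle
o=bot.get_obs(); print(o)
d={}
for n in("top","scene"):
    f=bot.grab_frame(n); d[n]=f; cv2.imwrite(f"pics/{n}0.png",cv2.cvtColor(f["color"],cv2.COLOR_RGB2BGR)); print(n,f["mtx"],f["rvec"],f["tvec"])
pickle.dump(d,open("f0.pkl","wb"))
E
```

```text
pics
{'t': 0.0, 'joints': array([-1.44648913e+00,  2.07428295e-01,  1.54292878e+00, -2.24106316e-05,
        1.39349237e+00, -1.50511245e-01]), 'qvel': array([-0.00025438,  0.00056709, -0.00097157, -0.00159173, -0.0017208 ,
        0.00079838]), 'joint_efforts': array([ 1.06145038e-03, -3.70867217e+01, -2.81420732e+01,  6.99071470e-02,
        3.59870971e-02, -1.64645830e-04]), 'tcp_pos': array([ 0.15590667, -0.55257081,  0.17899811]), 'orientation': array([-1.32511208,  1.00548474, -1.0028386 ]), 'contact_force': array([0.281291  , 0.33375301, 0.55383314]), 'wrist_torque': array([-0.01588058, -0.03223378, -0.00081737]), 'opening': 0.09423862830253973}
top [[352.5732943    0.         261.36782777]
 [  0.         352.5732943  191.6818609 ]
 [  0.           0.           1.        ]] [ 2.16367115 -2.14492016  0.13087552] [-0.02708023  0.46024587  1.06400913]
scene [[352.76308255   0.         250.80793823]
 [  0.         352.76308255 190.43375005]
 [  0.           0.           1.        ]] [ 2.05084162  1.18127026 -0.54385117] [-0.20454317 -0.23896208  1.36876388]
```

View pics/top0.png

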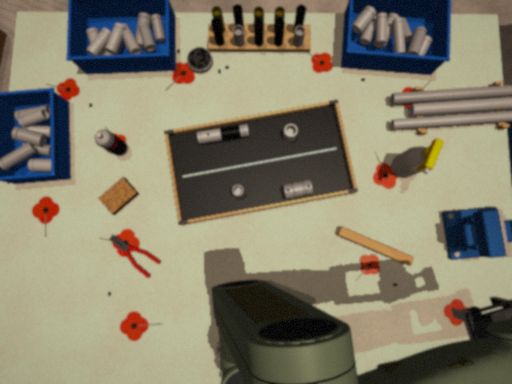

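View pics/scene0.png

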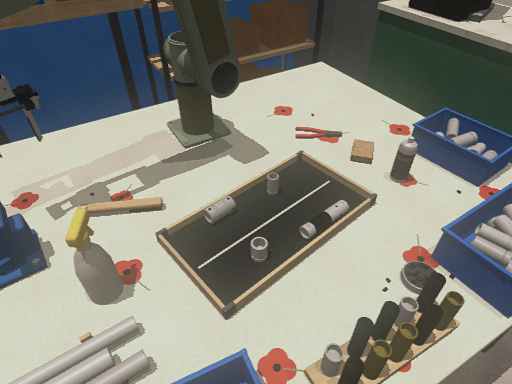

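The top view shows the line from about (181,177) to (338,150). The tube lies along the far rim at about (222,133) and the coupling along the near rim at about (298,189). The ferrule is at (290,130) and the sleeve at (238,190). The scene view agrees.

```bash
cat > h.py <<'E'
import numpy as np,cv2
from scipy.spatial.transform import Rotation as R
def pix2w(f,uv,z):
    uv=np.asarray(uv,float).reshape(-1,2)
    M=R.from_rotvec(f["rvec"]).as_matrix(); C=-M.T@f["tvec"]
    d=np.c_[uv,np.ones(len(uv))]@np.linalg.inv(f["mtx"]).T@M
    return C+d*((z-C[2])/d[:,2])[:,None]
def blobs(f,poly,thr=95,minA=15):
    g=cv2.cvtColor(f["color"],cv2.COLOR_RGB2GRAY); m=np.zeros_like(g); cv2.fillPoly(m,[np.array(poly,np.int32)],255)
    m[g<thr]=0
    n,l,s,c=cv2.connectedComponentsWithStats(m)
    return [(s[i],c[i],np.argwhere(l==i)[:,::-1]) for i in range(1,n) if s[i][4]>=minA]
TR=[(173,137),(330,109),(349,187),(186,217)]
E
python3 - <<'E'
from h import *;import pickle
from bench import bot
d=pickle.load(open("f0.pkl","rb"));f=d["top"]
bl=blobs(f,TR)
for s,c,p in bl:
    r=cv2.minAreaRect(p.astype(np.float32)); print(s,c.round(1),np.round(r[0],1),np.round(r[1],1),r[2], pix2w(f,[r[0]],.03).round(4))
L=max((b for b in bl),key=lambda b:b[0][2])
w=pix2w(f,L[2],.009)[:,:2];vx=cv2.fitLine(w.astype(np.float32),2,0,.01,.01).ravel();print("line",vx,w.min(0),w.max(0))
print("corners",pix2w(f,[(167,132),(333,103),(355,190),(182,222)],.035).round(4))
print("tool axes cols",R.from_rotvec(bot.get_obs()["orientation"]).as_matrix().round(3))
c=f["color"][95:230,155:365];cv2.imwrite("pics/crop0.png",cv2.cvtColor(cv2.resize(c,None,fx=3.8,fy=3.8,interpolation=cv2.INTER_CUBIC),cv2.COLOR_RGB2BGR))
E
```

```text
[284 123  14  15 148] [290.3 130.2] [290.5 130. ] [13.4 13.4] 45.0 [[ 0.6579 -0.1135  0.03  ]]
[239 125  10  10  83] [243.9 129.6] [243.5 129.5] [9. 9.] 90.0 [[0.6584 0.0353 0.03  ]]
[197 129  24  13 238] [208.8 135.2] [208.6 135.4] [10.2 23.8] 80.53767395019531 [[0.6384 0.1453 0.03  ]]
[182 147 155  31 562] [259.7 161.9] [259.1 162. ] [  3.8 156.7] 79.5625228881836 [[ 0.5538 -0.0151  0.03  ]]
[284 181  29  16 338] [298.  188.5] [298.1 188.5] [12.4 28.6] 78.69007110595703 [[ 0.4713 -0.1368  0.03  ]]
[232 185  12  11 106] [237.5 189.9] [237.5 190. ] [10. 11.] 90.0 [[0.465  0.0509 0.03  ]]
line [ 0.19243301 -0.9813101   0.55889237 -0.01708088] [ 0.50788884 -0.26091911] [0.60938055 0.22967522]
corners [[ 0.6469  0.2762  0.035 ]
 [ 0.746  -0.2484  0.035 ]
 [ 0.4674 -0.3116  0.035 ]
 [ 0.3644  0.2183  0.035 ]]
tool axes cols [[ 0.271 -0.     0.962]
 [-0.962  0.002  0.271]
 [-0.002 -1.     0.   ]]
```

View pics/crop0.png

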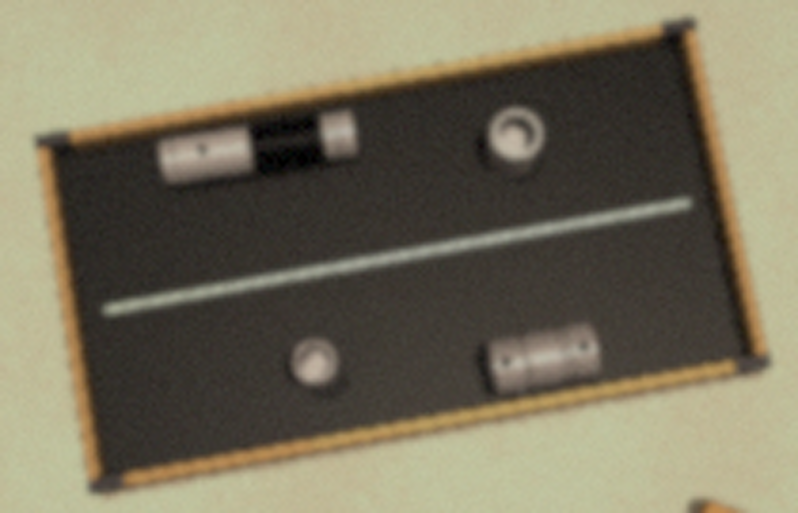

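The crop confirms the layout. The paths of both parts to the line are clear of the sleeve and the ferrule.

```bash
cat >> h.py <<'E'
C=np.array([.5585,-.0163]);EY=np.array([-.1924,.9813]);EX=np.array([.9813,.1924])
def tray(w): w=np.atleast_2d(w)[:,:2]-C; return np.c_[w@EX,w@EY]
def tcp():
    from bench import bot
    o=bot.get_obs(); Rm=R.from_rotvec(o["orientation"]).as_matrix()
    print("t",round(o["t"],2),"tray xy",tray(o["tcp_pos"]).round(4),"z",o["tcp_pos"][2].round(4),"yawerr deg",np.degrees(np.arctan2(*(Rm[:2,2]@np.c_[EY,EX]))).round(2),"F",o["contact_force"].round(1),"open",round(o["opening"],3))
def cyl(f,pts,z):
    r=cv2.minAreaRect(pts.astype(np.float32)); b=cv2.boxPoints(r)
    w=pix2w(f,b,z); a=max([w[1]-w[0],w[2]-w[1]],key=np.linalg.norm); t=tray(w.mean(0))[0]
    e=np.array([a[:2]@EX,a[:2]@EY]); print("centre",t.round(4),"len",np.linalg.norm(a).round(3),"ang",np.arctan(e[0]/e[1]).round(3))
E
python3 - <<'E'
from h import *;import pickle
f=pickle.load(open("f0.pkl","rb"))["top"];bl=blobs(f,TR)
print("line pts",tray(pix2w(f,bl[3][2],.009)).mean(0),tray(pix2w(f,[(183,177),(336,150)],.009)))
cyl(f,np.r_[bl[1][2],bl[2][2]],.028);cyl(f,bl[4][2],.032)
for i,z in((0,.055),(5,.065)): print(tray(pix2w(f,[bl[i][1]],z)))
tcp()
E
```

```text
line pts [ 0.00023479 -0.00084177] [[-0.00297386  0.24787563]
 [-0.0067608  -0.24777055]]
centre [0.1094 0.0988] len 0.165 ang 0.015
centre [-0.109  -0.1013] len 0.089 ang -0.014
[[ 0.07125272 -0.11057654]]
[[-0.0835108   0.08223102]]
t 0.1 tray xy [[-0.4983 -0.4488]] z 0.1791 yawerr deg 4.65 F [ 0.5 -0.6  0.4] open 0.094
```

Emit:
move_arm(
  deltas=[
    {"slide":[0,0,0],"dr":[0,0.775,0],"grip":0.42},
    {"slide":[-0.87,0,0.96],"dr":[0,0,0],"grip":0.42},
    {"slide":[-0.87,0,0.96],"dr":[0,0,0],"grip":0.42},
    {"slide":[-0.87,0,0.96],"dr":[0,0,0],"grip":0.42},
    {"slide":[-0.87,0,0.96],"dr":[0,0,0],"grip":0.42},
    {"slide":[-0.87,0,0.96],"dr":[0,0,0],"grip":0.42},
    {"slide":[-0.87,0,0.96],"dr":[0,0,0],"grip":0.42},
    {"slide":[-0.87,0,0.96],"dr":[0,0,0],"grip":0.42},
    {"slide":[-0.87,0,0.96],"dr":[0,0,0],"grip":0.42},
    {"slide":[-0.87,0,0.96],"dr":[0,0,0],"grip":0.42},
    {"slide":[-0.87,0,0.96],"dr":[0,0,0],"grip":0.42},
    {"slide":[0,0,0],"dr":[0,0,0],"grip":0.42},
  ],
)

```text
t: 1.6
tcp_pos: [0.4668, -0.1352, 0.1797]
orientation: [-1.297, 1.062, -1.06]
contact_force: [-0.3, 0.4, -0.0]
opening: 0.0397
```

Run:
```python
from h import *;from bench import bot
tcp();f=bot.grab_frame("wrist");print(f["mount"].round(3));np.save("m.npy",f["mount"]);cv2.imwrite("pics/w1.png",cv2.cvtColor(f["color"],cv2.COLOR_RGB2BGR))
```

```text
t 1.6 tray xy [[-0.1128 -0.099 ]] z 0.1797 yawerr deg 0.33 F [-0.3  0.4 -0. ] open 0.04
[[ 1.    -0.     0.001  0.001]
 [-0.001 -0.279  0.96  -0.205]
 [ 0.    -0.96  -0.279  0.082]
 [ 0.     0.     0.     1.   ]]
```

View pics/w1.png

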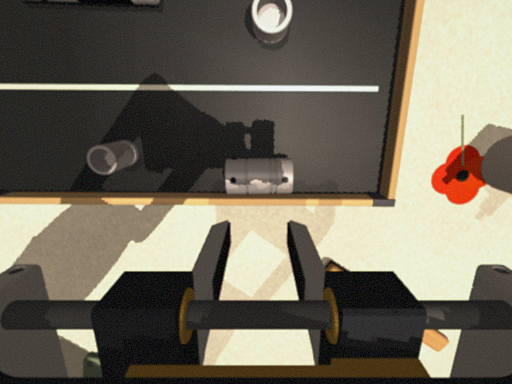

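The wrist view shows the coupling at (259,175), centred between the fingers in the axis direction. The line runs almost level at row 88. I'll measure the coupling against the line from here.

```bash
cat >> h.py <<'E'
def wrist(name=None):
    from bench import bot
    o=bot.get_obs(); f=bot.grab_frame("wrist"); T=np.eye(4); T[:3,:3]=R.from_rotvec(o["orientation"]).as_matrix(); T[:3,3]=o["tcp_pos"]
    W=np.linalg.inv(T@f["mount"]); f["rvec"]=R.from_matrix(W[:3,:3]).as_rotvec(); f["tvec"]=W[:3,3]
    if name: cv2.imwrite(name,cv2.cvtColor(f["color"],cv2.COLOR_RGB2BGR))
    return f
E
python3 - <<'E'
from h import *
f=wrist(); g=cv2.cvtColor(f["color"],cv2.COLOR_RGB2GRAY)
print(g[150:200,245],g[80:95,320])
print(tray(pix2w(f,[(20,86.5),(370,88.7)],.009)).round(4), tray(pix2w(f,[(225,176),(293,176),(259,157),(259,194)],.032)).round(4))
E
```

```text
[ 33  28  33  29  25  36  31  32  59  77  75  78  80  81  88  84  92  87
  90  92  93 100 109 111 117 124 118 114  98  99  93  96  90 102 130 139
 135 129 134 127 120 103  80  58  67  70  73 111 164 188] [ 83  85  79  97 174 240 246 243 241 215 119  77  88  88  89]
[[-0.0018  0.203 ]
 [-0.0027 -0.2434]] [[-0.1123 -0.0575]
 [-0.112  -0.1465]
 [-0.0872 -0.1019]
 [-0.1367 -0.1021]]
```

Emit:
move_arm(
  deltas=[
    {"slide":[0.07,0.8,-0.1],"dr":[0,-0.05,0],"grip":0.42},
    {"slide":[0,0.8,0],"dr":[0,0,0],"grip":0.42},
    {"slide":[0,0.8,0],"dr":[0,0,0],"grip":0.42},
    {"slide":[0,0.5,0],"dr":[0,0,0],"grip":0.42},
    {"slide":[0,0.1,0],"dr":[0,0,0],"grip":0.42},
    {"slide":[0,0.03,0],"dr":[0,0,0],"grip":0.42},
    {"slide":[0,0,0],"dr":[0,0,0],"grip":0.42},
  ],
)

```text
t: 2.58
tcp_pos: [0.4632, -0.1424, 0.06]
orientation: [-1.296, 1.06, -1.064]
contact_force: [0.1, -0.2, 0.4]
opening: 0.0395
```

```bash
python3 -c "
from h import *
tcp()"
```

```text
t 2.58 tray xy [[-0.1178 -0.1054]] z 0.06 yawerr deg 0.26 F [ 0.1 -0.2  0.4] open 0.039
```

Emit:
move_arm(
  deltas=[
    {"slide":[-0.06,0.06,0.02],"dr":[0,0.05,0],"grip":0.42},
    {"slide":[0,0.03,0],"dr":[0,0,0],"grip":0.42},
    {"slide":[0,0.03,0],"dr":[0,0,0],"grip":0.42},
    {"slide":[0,0,0],"dr":[0,0,0],"grip":0.42},
  ],
)

```text
t: 3.08
tcp_pos: [0.4627, -0.1389, 0.054]
orientation: [-1.295, 1.065, -1.065]
contact_force: [-0.0, -0.4, -0.8]
opening: 0.0394
```

Emit:
move_arm(
  deltas=[
    {"slide":[0,0.025,0],"dr":[0,0,0],"grip":0.42},
    {"slide":[0,0,0],"dr":[0,0,0],"grip":0.42},
  ],
)

```text
t: 3.32
tcp_pos: [0.4627, -0.139, 0.0531]
orientation: [-1.295, 1.066, -1.065]
contact_force: [-0.4, 0.0, -0.2]
opening: 0.0392
```

```bash
python3 -c "
from h import *
tcp();wrist('pics/w2.png')"
```

```text
t 3.33 tray xy [[-0.1176 -0.102 ]] z 0.0531 yawerr deg 0.0 F [-0.4  0.  -0.2] open 0.039
```

View pics/w2.png

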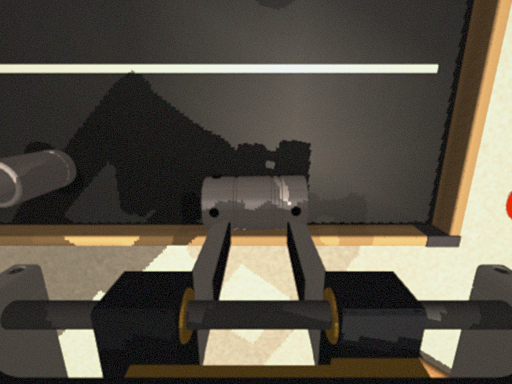

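The tips, at about row 222, sit too far back on the coupling, which spans rows 176 to 230. I'll go up and forward, then touch again.

Emit:
move_arm(
  deltas=[
    {"slide":[0,-0.15,0],"dr":[0,0,0],"grip":0.42},
    {"slide":[0,0,0.17],"dr":[0,0,0],"grip":0.42},
    {"slide":[0,0.06,0],"dr":[0,0,0],"grip":0.42},
    {"slide":[0,0.03,0],"dr":[0,0,0],"grip":0.42},
    {"slide":[0,0.02,0],"dr":[0,0,0],"grip":0.42},
    {"slide":[0,0,0],"dr":[0,0,0],"grip":0.42},
  ],
)

```text
t: 4.12
tcp_pos: [0.4692, -0.1377, 0.0545]
orientation: [-1.295, 1.066, -1.065]
contact_force: [-1.7, -1.0, 0.4]
opening: 0.0392
```

```bash
python3 -c "
from h import *
tcp();f=wrist();print(f['mtx'])
g=cv2.cvtColor(f['color'],cv2.COLOR_RGB2GRAY);print(g[165:240:2,250])"
```

```text
t 4.12 tray xy [[-0.111  -0.1019]] z 0.0545 yawerr deg -0.0 F [-1.7 -1.   0.4] open 0.039
[[275.56046783   0.         258.3770671 ]
 [  0.         275.56046783 192.3228027 ]
 [  0.           0.           1.        ]]
[ 28  26  25  16  31  29  23  14  30  53  72  80  81  82  93  92  94  94
  98  97 105 116  96  81  76  73  66  73  63  69  67  68  70  67  62  87
  72  68]
```

Emit:
move_arm(
  deltas=[
    {"slide":[0,0.02,0],"dr":[0,0,0],"grip":0.42},
    {"slide":[0,0,0.12],"dr":[0,0,0],"grip":0.42},
    {"slide":[0,0,0.12],"dr":[0,0,0],"grip":0.42},
  ],
)

```text
t: 4.55
tcp_pos: [0.4794, -0.1359, 0.054]
orientation: [-1.294, 1.065, -1.066]
contact_force: [0.1, 0.2, -0.8]
opening: 0.0391
```

```bash
cat >> h.py <<'E'
def look(box,z,thr=55,name=None):
    tcp(); f=wrist(name); b=blobs(f,[(box[0],box[1]),(box[2],box[1]),(box[2],box[3]),(box[0],box[3])],thr,150)
    for s,c,p in b: print(s); cyl(f,p,z)
    return f
E
python3 -c "
from h import *
f=look((150,85,370,215),.032)
g=cv2.cvtColor(f['color'],cv2.COLOR_RGB2GRAY);print(g[120:220:2,250])"
```

```text
t 4.55 tray xy [[-0.1007 -0.1021]] z 0.054 yawerr deg -0.0 F [ 0.1  0.2 -0.8] open 0.039
[  150    85   221   131 17539]
centre [-0.0518 -0.1043] len 0.169 ang -0.0
[265 161  11  21 160]
centre [-0.0657 -0.1136] len 0.018 ang 1.414
[83 85 82 82 84 77 83 80 80 81 84 80 52 24 27 32 27 26 18 35 24 25 28 26
 30 24 32 32 30 23 22 22 26 17 23 26 12 47 73 76 78 88 87 90 74 72 68 72
 72 75]
```

The coupling has not moved, so there was no firm contact. I'll go back over its top and press lower, a little at a time.

Emit:
move_arm(
  deltas=[
    {"slide":[0,-0.1,0],"dr":[0,0,0],"grip":0.42},
    {"slide":[0,0,-0.27],"dr":[0,0,0],"grip":0.42},
    {"slide":[0,0.1,0],"dr":[0,0,0],"grip":0.42},
    {"slide":[0,0.02,0],"dr":[0,0,0],"grip":0.42},
    {"slide":[0,0,0],"dr":[0,0,0],"grip":0.42},
  ],
)

```text
t: 5.22
tcp_pos: [0.4682, -0.1379, 0.053]
orientation: [-1.295, 1.066, -1.065]
contact_force: [0.1, -0.7, 0.4]
opening: 0.0399
```

Emit:
move_arm(
  deltas=[
    {"slide":[0,0.02,0],"dr":[0,0,0],"grip":0.42},
    {"slide":[0,0,0],"dr":[0,0,0],"grip":0.42},
  ],
)

```text
t: 5.48
tcp_pos: [0.4683, -0.138, 0.0523]
orientation: [-1.295, 1.065, -1.065]
contact_force: [-0.1, 0.2, 0.4]
opening: 0.0394
```

Emit:
move_arm(
  deltas=[
    {"slide":[0,0.02,0],"dr":[0,0,0],"grip":0.42},
    {"slide":[0,0,0],"dr":[0,0,0],"grip":0.42},
  ],
)

```text
t: 5.72
tcp_pos: [0.4683, -0.1379, 0.0515]
orientation: [-1.295, 1.065, -1.065]
contact_force: [0.5, -0.2, 0.3]
opening: 0.0397
```

```bash
python3 -c "
from h import *
tcp();f=wrist();c=f['color'][140:270,170:350];cv2.imwrite('pics/w3.png',cv2.cvtColor(cv2.resize(c,None,fx=4,fy=4,interpolation=cv2.INTER_CUBIC),cv2.COLOR_RGB2BGR))"
```

```text
t 5.72 tray xy [[-0.1119 -0.102 ]] z 0.0515 yawerr deg 0.0 F [ 0.5 -0.2  0.3] open 0.04
```

View pics/w3.png

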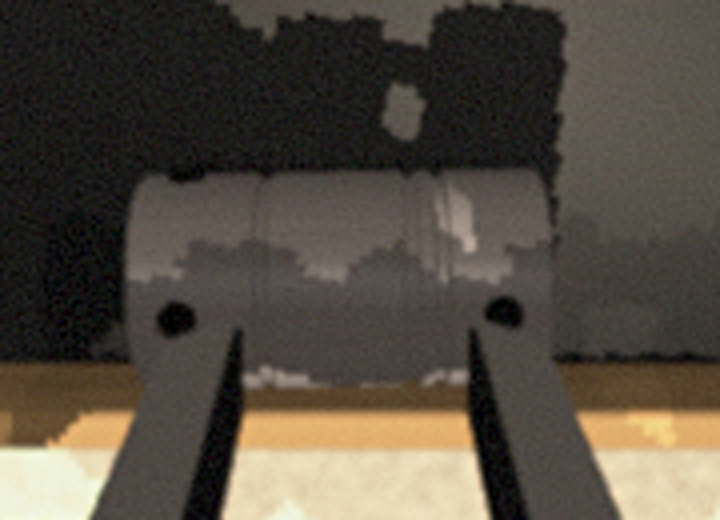

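The fingertips are at row 221 and the coupling spans rows 182 to 236. I'll work out its axis from the tangent rays, in tool coordinates.

Run:
```python
import numpy as np
# tool (z fwd, h up) plane: camera at (0.082, 0.205); angle math
from numpy import *
f=275.56;cy=192.32
def ray(v):
    y=(v-cy)/f; d=array([-.96*y-.279, -(-.279*y+.96)]); return d/linalg.norm(d)
C=array([.082,.205])
a,b=ray(182),ray(236); m=(a+b);m/=linalg.norm(m); half=arccos(a@b)/2
P=C+m*.023/sin(half); print("axis fwd,up rel TCP",P.round(4)," tray axis h=",.0515+P[1])
# using known height .032
s=(.032-.0515-C[1])/m[1]; print((C+m*s).round(4), "front-tip row pt on h=0:",[ (v,(C+ray(v)*(-C[1]/ray(v)[1])).round(4)) for v in (215,219,221,225)])
```

```text
axis fwd,up rel TCP [ 0.0025 -0.0179]  tray axis h= 0.0335576875010748
[ 0.0019 -0.0195] front-tip row pt on h=0: [(215, array([0.0037, 0.    ])), (219, array([0.0003, 0.    ])), (221, array([-0.0014,  0.    ])), (225, array([-0.0049,  0.    ]))]
```

Emit:
move_arm(
  deltas=[
    {"slide":[0,0,0.05],"dr":[0,0,0],"grip":0.42},
    {"slide":[0,0.02,0],"dr":[0,0,0],"grip":0.42},
    {"slide":[0,0,0],"dr":[0,0,0],"grip":0.42},
  ],
)

```text
t: 6.15
tcp_pos: [0.4702, -0.1375, 0.0507]
orientation: [-1.295, 1.066, -1.065]
contact_force: [0.5, -0.2, -0.2]
opening: 0.0397
```

Emit:
move_arm(
  deltas=[
    {"slide":[0,0.02,0],"dr":[0,0,0],"grip":0.42},
    {"slide":[0,0,0],"dr":[0,0,0],"grip":0.42},
  ],
)

```text
t: 6.4
tcp_pos: [0.4701, -0.1376, 0.0499]
orientation: [-1.295, 1.066, -1.065]
contact_force: [-0.4, 0.2, -0.2]
opening: 0.0399
```

Emit:
move_arm(
  deltas=[
    {"slide":[0,0.02,0],"dr":[0,0,0],"grip":0.42},
    {"slide":[0,0,0],"dr":[0,0,0],"grip":0.42},
  ],
)

```text
t: 6.65
tcp_pos: [0.4702, -0.1376, 0.0491]
orientation: [-1.295, 1.066, -1.065]
contact_force: [-0.4, 0.1, -0.8]
opening: 0.0397
```

I've gone 6 mm below the expected top with no contact force. I'll check from the side.

Run:
```python
from h import *; from bench import bot
tcp();f=bot.grab_frame("scene");o=bot.get_obs();t=o["tcp_pos"];Rm=R.from_rotvec(o["orientation"]).as_matrix()
c=f["color"][120:270,140:340].copy();c=cv2.resize(c,None,fx=4,fy=4,interpolation=cv2.INTER_CUBIC)
for dx in(-.026,.026):
  for dy in (0,-.02):
    p=cv2.projectPoints((t+Rm@[dx,dy,0])[None],f["rvec"],f["tvec"],f["mtx"],None)[0].ravel();print(p);cv2.circle(c,tuple(int(v) for v in (p-[140,120])*4),3,(255,0,0) if dy==0 else (0,255,0),-1)
cv2.imwrite("pics/s4.png",cv2.cvtColor(c,cv2.COLOR_RGB2BGR))
```

```text
t 6.65 tray xy [[-0.11  -0.102]] z 0.0491 yawerr deg -0.0 F [-0.4  0.1 -0.8] open 0.04
[225.37351199 201.15398059]
[224.92602593 195.94282174]
[210.3853114  209.86337388]
[209.71628994 204.6380278 ]
```

View pics/s4.png

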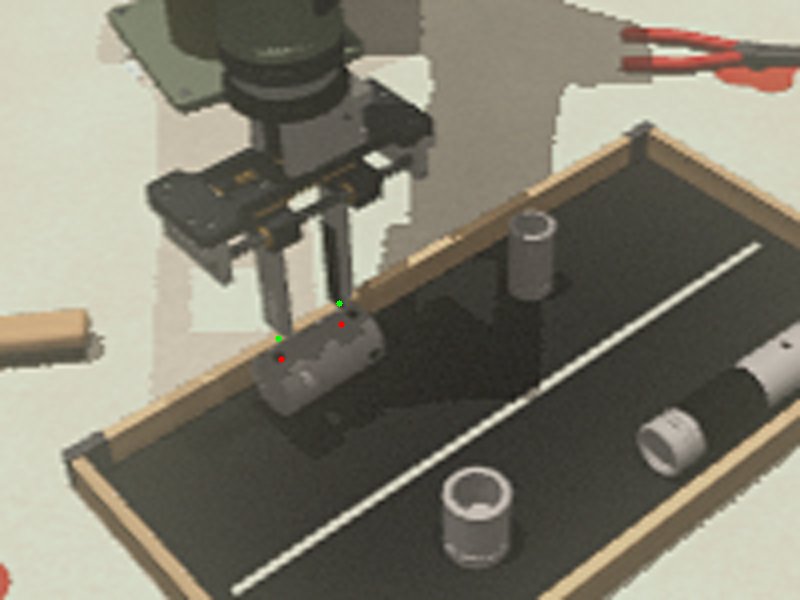

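In the scene view the fingers visibly end near the green dots, about 20 mm above the reported TCP. The wrist picture in free air agrees: the tip gap there puts the ends 20 to 27 mm above the TCP. I'll go on down in small steps until I feel contact.

Emit:
move_arm(
  deltas=[
    {"slide":[0,0.04,0],"dr":[0,0,0],"grip":0.42},
    {"slide":[0,0.04,0],"dr":[0,0,0],"grip":0.42},
    {"slide":[0,0.04,0],"dr":[0,0,0],"grip":0.42},
    {"slide":[0,0,0],"dr":[0,0,0],"grip":0.42},
  ],
)

```text
t: 7.2
tcp_pos: [0.4701, -0.1375, 0.0441]
orientation: [-1.295, 1.066, -1.065]
contact_force: [0.4, -0.3, 0.2]
opening: 0.0396
```

Emit:
move_arm(
  deltas=[
    {"slide":[0,0.04,0],"dr":[0,0,0],"grip":0.42},
    {"slide":[0,0.04,0],"dr":[0,0,0],"grip":0.42},
    {"slide":[0,0,0],"dr":[0,0,0],"grip":0.42},
  ],
)

```text
t: 7.58
tcp_pos: [0.4701, -0.1375, 0.0409]
orientation: [-1.295, 1.066, -1.065]
contact_force: [-0.2, -0.8, -0.1]
opening: 0.0395
```

Emit:
move_arm(
  deltas=[
    {"slide":[0,0.04,0],"dr":[0,0,0],"grip":0.42},
    {"slide":[0,0.025,0],"dr":[0,0,0],"grip":0.42},
    {"slide":[0,0,0],"dr":[0,0,0],"grip":0.42},
  ],
)

```text
t: 7.95
tcp_pos: [0.4702, -0.1375, 0.0384]
orientation: [-1.295, 1.066, -1.065]
contact_force: [0.2, -0.1, -0.3]
opening: 0.0396
```

Emit:
move_arm(
  deltas=[
    {"slide":[0,0.025,0],"dr":[0,0,0],"grip":0.42},
    {"slide":[0,0,0],"dr":[0,0,0],"grip":0.42},
  ],
)

```text
t: 8.2
tcp_pos: [0.4702, -0.1376, 0.0375]
orientation: [-1.295, 1.066, -1.065]
contact_force: [-0.8, 0.2, 0.0]
opening: 0.0395
```

Emit:
move_arm(
  deltas=[
    {"slide":[0,0.025,0],"dr":[0,0,0],"grip":0.42},
    {"slide":[0,0,0],"dr":[0,0,0],"grip":0.42},
  ],
)

```text
t: 8.45
tcp_pos: [0.4702, -0.1375, 0.0364]
orientation: [-1.295, 1.066, -1.065]
contact_force: [0.7, -0.1, -0.6]
opening: 0.0398
```

Emit:
move_arm(
  deltas=[
    {"slide":[0,0.025,0],"dr":[0,0,0],"grip":0.42},
    {"slide":[0,0,0],"dr":[0,0,0],"grip":0.42},
  ],
)

```text
t: 8.7
tcp_pos: [0.4702, -0.1375, 0.0354]
orientation: [-1.295, 1.066, -1.065]
contact_force: [0.5, -0.3, -0.5]
opening: 0.0399
```

Emit:
move_arm(
  deltas=[
    {"slide":[0,0.025,0],"dr":[0,0,0],"grip":0.42},
    {"slide":[0,0,0],"dr":[0,0,0],"grip":0.42},
  ],
)

```text
t: 8.95
tcp_pos: [0.4702, -0.1375, 0.0345]
orientation: [-1.295, 1.066, -1.065]
contact_force: [0.4, -0.1, 1.2]
opening: 0.0394
```

Emit:
move_arm(
  deltas=[
    {"slide":[0,0.025,0],"dr":[0,0,0],"grip":0.42},
    {"slide":[0,0,0],"dr":[0,0,0],"grip":0.42},
  ],
)

```text
t: 9.2
tcp_pos: [0.4702, -0.1376, 0.0335]
orientation: [-1.295, 1.065, -1.065]
contact_force: [-0.4, 0.1, 0.8]
opening: 0.0397
```

Run:
```python
from h import *; from bench import bot
tcp();f=bot.grab_frame("scene");w=wrist()
c=cv2.resize(f["color"][150:240,180:270],None,fx=4,fy=4,interpolation=cv2.INTER_CUBIC)
d=cv2.resize(w["color"][150:240,200:310],None,fx=4,fy=4,interpolation=cv2.INTER_CUBIC)
cv2.imwrite("pics/s5.png",cv2.cvtColor(np.hstack([c,d]),cv2.COLOR_RGB2BGR))
```

```text
t 9.2 tray xy [[-0.11  -0.102]] z 0.0335 yawerr deg 0.0 F [-0.4  0.1  0.8] open 0.04
```

View pics/s5.png

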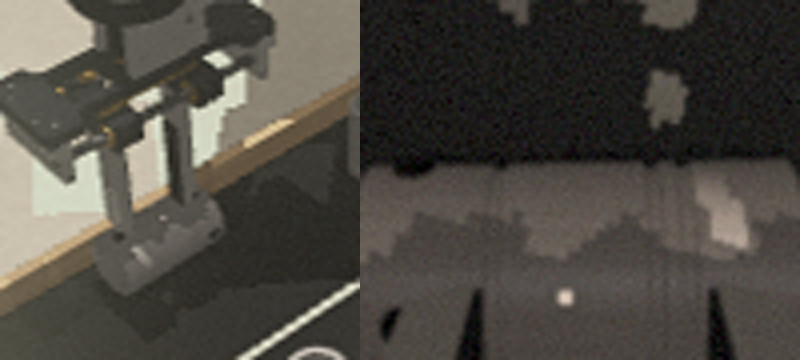

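The fingers now just reach the coupling's top in the scene view. Their ends stay at row 222 in the wrist view at every height, so they really are about 20 mm short of the reported TCP. I'll press a bit more.

Emit:
move_arm(
  deltas=[
    {"slide":[0,0.02,0],"dr":[0,0,0],"grip":0.42},
    {"slide":[0,0,0],"dr":[0,0,0],"grip":0.42},
  ],
)

```text
t: 9.55
tcp_pos: [0.4702, -0.1376, 0.0327]
orientation: [-1.295, 1.065, -1.065]
contact_force: [-0.6, 0.5, -0.2]
opening: 0.0393
```

Emit:
move_arm(
  deltas=[
    {"slide":[0,0.02,0],"dr":[0,0,0],"grip":0.42},
    {"slide":[0,0,0],"dr":[0,0,0],"grip":0.42},
  ],
)

```text
t: 9.8
tcp_pos: [0.4702, -0.1375, 0.0319]
orientation: [-1.295, 1.065, -1.065]
contact_force: [-1.1, -1.0, 0.2]
opening: 0.0391
```

Emit:
move_arm(
  deltas=[
    {"slide":[0,0.02,0],"dr":[0,0,0],"grip":0.42},
    {"slide":[0,0,0],"dr":[0,0,0],"grip":0.42},
  ],
)

```text
t: 10.05
tcp_pos: [0.4702, -0.1376, 0.0311]
orientation: [-1.295, 1.066, -1.065]
contact_force: [1.1, 0.9, 0.2]
opening: 0.0393
```

Emit:
move_arm(
  deltas=[
    {"slide":[0,0.025,0],"dr":[0,0,0],"grip":0.42},
    {"slide":[0,0,0],"dr":[0,0,0],"grip":0.42},
  ],
)

```text
t: 10.3
tcp_pos: [0.4702, -0.1375, 0.0301]
orientation: [-1.295, 1.066, -1.065]
contact_force: [-0.5, 0.3, -1.4]
opening: 0.0392
```

Emit:
move_arm(
  deltas=[
    {"slide":[0,0.025,0],"dr":[0,0,0],"grip":0.42},
    {"slide":[0,0,0],"dr":[0,0,0],"grip":0.42},
  ],
)

```text
t: 10.55
tcp_pos: [0.4709, -0.1375, 0.0298]
orientation: [-1.294, 1.065, -1.066]
contact_force: [-0.1, 1.9, 4.2]
opening: 0.0397
```

Emit:
move_arm(
  deltas=[
    {"slide":[0,0.025,0],"dr":[0,0,0],"grip":0.42},
    {"slide":[0,0,0],"dr":[0,0,0],"grip":0.42},
  ],
)

```text
t: 10.8
tcp_pos: [0.4717, -0.1374, 0.0297]
orientation: [-1.293, 1.064, -1.067]
contact_force: [-0.7, 3.3, 9.6]
opening: 0.0392
```

Emit:
move_arm(
  deltas=[
    {"slide":[0,0.025,0],"dr":[0,0,0],"grip":0.42},
    {"slide":[0,0,0],"dr":[0,0,0],"grip":0.42},
  ],
)

```text
t: 11.05
tcp_pos: [0.4724, -0.1373, 0.0296]
orientation: [-1.291, 1.063, -1.067]
contact_force: [-1.1, 4.2, 14.1]
opening: 0.0395
```

Contact comes at TCP z ≈ 0.030, so the fingers end 25 mm above the reported TCP. I'll ease off to a light press and stroke forward.

Emit:
move_arm(
  deltas=[
    {"slide":[0,-0.035,0],"dr":[0,0,0],"grip":0.42},
    {"slide":[0,0,0.12],"dr":[0,0,0],"grip":0.42},
    {"slide":[0,0,0.12],"dr":[0,0,0],"grip":0.42},
  ],
)

```text
t: 11.42
tcp_pos: [0.4807, -0.1355, 0.0297]
orientation: [-1.293, 1.065, -1.066]
contact_force: [-1.2, 3.1, 8.0]
opening: 0.0392
```

```bash
cat >> h.py <<'E'
def edges(col=(240,276)):
    tcp(); f=wrist(); g=cv2.cvtColor(f["color"],cv2.COLOR_RGB2GRAY)[:,col[0]:col[1]].astype(float)
    m=cv2.GaussianBlur(np.median(g,1)[:,None],(1,3),0).ravel().astype(int); print("rows 60..250 step2",m[60:250:2]); return f
E
python3 -c "
from h import *
edges()"
```

```text
t 11.43 tray xy [[-0.0992 -0.102 ]] z 0.0297 yawerr deg -0.02 F [-1.2  3.1  8. ] open 0.039
rows 60..250 step2 [ 83  83  84  85  85  85  85  85  85  85  85  84 130 233 243 243 238 137
  82  85  84  85  84  85  85  85  84  84  83  84  84  84  84  84  84  83
  83  83  83  83  83  83  83  83  82  64  32  29  28  27  26  26  26  26
  27  27  27  26  25  27  26  26  25  25  25  24  24  22  18  42  69  75
  78  81  78  76  73  71  68  70  72  73  76  80  82  80  78  76  74  71
  71  71  71  69  70]
```

It rolled about half the finger travel. I'll add an estimator for the axis position from the front tangent row, and continue the stroke.

```bash
cat >> h.py <<'E'
def axis(row,r,lrow=None,u=258,side=1):
    f=wrist(); zc=.009+r
    w=lambda v,z:tray(pix2w(f,[(u,v)],z))[0]
    M=R.from_rotvec(f["rvec"]).as_matrix(); c=-M.T@f["tvec"]; cx=tray(c)[0,0]
    p=w(row,zc)[0]; s=np.hypot(p-cx,c[2]-zc)/(c[2]-zc)   # offset along plane = r/cos(tilt)
    x=p-side*r*s; l=w(lrow,.009)[0] if lrow else 0
    print("axis x",round(x,4),"line x",round(l,4),"rel",round(x-l,4))
E
python3 -c "
from h import *
axis(197.5,.023,89.3)"
```

```text
axis x -0.1035 line x 0.0005 rel -0.104
```

Emit:
move_arm(
  deltas=[
    {"slide":[0,0,0.12],"dr":[0,0,0],"grip":0.42},
    {"slide":[0,0,0.12],"dr":[0,0,0],"grip":0.42},
  ],
)

```text
t: 11.78
tcp_pos: [0.49, -0.1335, 0.0294]
orientation: [-1.293, 1.065, -1.066]
contact_force: [-1.0, 2.5, 6.2]
opening: 0.0395
```

```bash
python3 -c "
from h import *
edges()"
```

```text
t 11.78 tray xy [[-0.0897 -0.1018]] z 0.0294 yawerr deg -0.01 F [-1.   2.5  6.2] open 0.039
rows 60..250 step2 [ 81  82  83  83  84  84  85  85  86  87  87  87  87  87  87  87  87  87
  92 186 245 243 244 203  93  85  86  87  86  85  85  85  85  85  84  84
  84  83  82  83  82  82  82  82  80  61  32  28  28  27  27  26  26  26
  27  27  26  26  25  25  26  24  25  27  25  24  24  23  24  22  19  17
  46  67  69  69  67  67  67  67  69  70  70  71  73  75  79  81  82  79
  76  74  73  72  71]
```

Emit:
move_arm(
  deltas=[
    {"slide":[0,-0.3,0],"dr":[0,0,0],"grip":0.42},
    {"slide":[0,0,-0.38],"dr":[0,0,0],"grip":0.42},
    {"slide":[0,0.2,0],"dr":[0,0,0],"grip":0.42},
    {"slide":[0,0.1,0],"dr":[0,0,0],"grip":0.42},
    {"slide":[0,0,0],"dr":[0,0,0],"grip":0.42},
    {"slide":[0,0,0.12],"dr":[0,0,0],"grip":0.42},
    {"slide":[0,0,0.12],"dr":[0,0,0],"grip":0.42},
    {"slide":[0,0,0.12],"dr":[0,0,0],"grip":0.42},
    {"slide":[0,0,0.12],"dr":[0,0,0],"grip":0.42},
    {"slide":[0,0,0.12],"dr":[0,0,0],"grip":0.42},
  ],
)

```text
t: 13.08
tcp_pos: [0.4987, -0.1313, 0.0296]
orientation: [-1.292, 1.065, -1.065]
contact_force: [-0.4, 4.2, 10.7]
opening: 0.0397
```

```bash
python3 -c "
from h import *
edges()"
```

```text
t 13.07 tray xy [[-0.0808 -0.1014]] z 0.0296 yawerr deg -0.03 F [-0.4  4.2 10.7] open 0.04
rows 60..250 step2 [ 80  80  81  81  82  83  84  84  85  86  86  87  88  88  89  89  89  89
  89  89  90  89  89  88  91 178 244 244 244 203  94  87  88  87  86  86
  85  85  84  83  83  83  83  82  81  65  34  29  29  28  27  28  27  26
  26  27  26  26  26  25  25  24  25  24  24  23  24  24  20  18  46  69
  75  78  77  73  71  70  70  69  71  73  75  78  81  83  84  81  77  74
  72  71  70  70  69]
```

Emit:
move_arm(
  deltas=[
    {"slide":[0,0,0.12],"dr":[0,0,0],"grip":0.42},
    {"slide":[0,-0.3,0],"dr":[0,0,0],"grip":0.42},
    {"slide":[0,0,-0.6],"dr":[0,0,0],"grip":0.42},
    {"slide":[0,0,-0.6],"dr":[0,0,0],"grip":0.42},
    {"slide":[0,0,0],"dr":[0,0,0],"grip":0.42},
    {"slide":[0,0.35,0],"dr":[0,0,0],"grip":0.42},
    {"slide":[0,0,0],"dr":[0,0,0],"grip":0.42},
  ],
)

```text
t: 14.0
tcp_pos: [0.4546, -0.1399, 0.025]
orientation: [-1.295, 1.068, -1.063]
contact_force: [0.0, 0.1, -0.3]
opening: 0.0395
```

```bash
python3 -c "
from h import *
edges()"
```

```text
t 14.0 tray xy [[-0.1257 -0.1013]] z 0.025 yawerr deg 0.02 F [ 0.   0.1 -0.3] open 0.039
rows 60..250 step2 [ 77  77  77  78  78  78  78  79  79  80  81  81  81  81  82  82  82  83
  83  83  84  84  85  85  86  86  87  87  87  87  87  88  88  88  89  89
  83  47  29  35  71  96 110 124 133 141 150 158 164 169 174 180 188 199
 189 140 132 127 119 111 105 102  98  97  97  95  94  92  87  84  80  65
  24  15  15  15  14  16  15  14  14  15  18  17  37  65  66  68  72  73
  73  79  84 123 182]
```

```bash
python3 -c "
from h import *
axis(139,.023);axis(203,.023,side=-1)"
```

```text
axis x -0.0845 line x 0 rel -0.0845
axis x -0.0847 line x 0 rel -0.0847
```

Emit:
move_arm(
  deltas=[
    {"slide":[0,0.25,0],"dr":[0,0,0],"grip":0.42},
    {"slide":[0,0,0],"dr":[0,0,0],"grip":0.42},
  ],
)

```text
t: 14.4
tcp_pos: [0.4545, -0.14, 0.0156]
orientation: [-1.295, 1.067, -1.064]
contact_force: [-0.6, 0.6, -0.6]
opening: 0.0397
```

Emit:
move_arm(
  deltas=[
    {"slide":[0,0.25,0],"dr":[0,0,0],"grip":0.42},
    {"slide":[0,0.22,0],"dr":[0,0,0],"grip":0.42},
    {"slide":[0,0,0],"dr":[0,0,0],"grip":0.42},
  ],
)

```text
t: 14.78
tcp_pos: [0.4543, -0.14, -0.0034]
orientation: [-1.295, 1.068, -1.063]
contact_force: [-1.0, -0.5, 0.1]
opening: 0.0394
```

Emit:
move_arm(
  deltas=[
    {"slide":[0,0,0.12],"dr":[0,0,0],"grip":0.42},
    {"slide":[0,0,0.12],"dr":[0,0,0],"grip":0.42},
    {"slide":[0,0,0.12],"dr":[0,0,0],"grip":0.42},
    {"slide":[0,0,0.12],"dr":[0,0,0],"grip":0.42},
  ],
)

```text
t: 15.28
tcp_pos: [0.4748, -0.1368, -0.002]
orientation: [-1.294, 1.065, -1.066]
contact_force: [-0.0, 0.5, -0.1]
opening: 0.0394
```

Emit:
move_arm(
  deltas=[
    {"slide":[0,0,0.12],"dr":[0,0,0],"grip":0.42},
    {"slide":[0,0,0.12],"dr":[0,0,0],"grip":0.42},
    {"slide":[0,0,0.12],"dr":[0,0,0],"grip":0.42},
    {"slide":[0,0,0.12],"dr":[0,0,0],"grip":0.42},
    {"slide":[0,0,0.12],"dr":[0,0,0],"grip":0.42},
    {"slide":[0,0,0.12],"dr":[0,0,0],"grip":0.42},
  ],
)

```text
t: 16.02
tcp_pos: [0.5028, -0.1312, -0.0023]
orientation: [-1.295, 1.065, -1.065]
contact_force: [-0.0, -0.5, 0.7]
opening: 0.0395
```

```bash
python3 -c "
from h import *
edges()"
```

```text
t 16.02 tray xy [[-0.0768 -0.102 ]] z -0.0023 yawerr deg 0.0 F [-0.  -0.5  0.7] open 0.039
rows 60..250 step2 [ 80  81  82  82  83  83  84  85  85  86  87  88  89  90  89  90  90  91
  91  91  91  91  92  91  92  92  91  98 196 247 246 246 235 128  86  88
  88  87  87  86  86  84  84  74  41  28  28  35  69  91 103 114 125 132
 141 152 154 157 164 169 167 131 112 118 124 130 133 133 127 122 115 109
 104 100 100  99  99  99  98  95  92  79  70  60  26  15  16  17  16  16
  17  20  19  19  35]
```

```bash
python3 -c "
from h import *
axis(155.5,.023,120.7);axis(226,.023,120.7,side=-1)"
```

```text
axis x -0.043 line x 0.0005 rel -0.0435
axis x -0.0423 line x 0.0002 rel -0.0424
```

Emit:
move_arm(
  deltas=[
    {"slide":[0,0,0.12],"dr":[0,0,0],"grip":0.42},
    {"slide":[0,0,0.12],"dr":[0,0,0],"grip":0.42},
    {"slide":[0,0,0.12],"dr":[0,0,0],"grip":0.42},
    {"slide":[0,0,0.12],"dr":[0,0,0],"grip":0.42},
    {"slide":[0,0,0.12],"dr":[0,0,0],"grip":0.42},
    {"slide":[0,0,0.12],"dr":[0,0,0],"grip":0.42},
    {"slide":[0,0,0.1],"dr":[0,0,0],"grip":0.42},
    {"slide":[0,0,0.04],"dr":[0,0,0],"grip":0.42},
    {"slide":[0,0,0],"dr":[0,0,0],"grip":0.42},
  ],
)

```text
t: 17.3
tcp_pos: [0.5363, -0.1246, -0.0023]
orientation: [-1.295, 1.065, -1.065]
contact_force: [0.5, -0.4, -0.1]
opening: 0.0393
```

```bash
python3 -c "
from h import *
edges()"
```

```text
t 17.3 tray xy [[-0.0426 -0.102 ]] z -0.0023 yawerr deg 0.01 F [ 0.5 -0.4 -0.1] open 0.039
rows 60..250 step2 [255 255 255 255 255 255 255 255 255 254 255 254 227 140 116 111 110 113
 110 105 107 109 114 118 119 120 120 121 121 121 121 120 121 121 121 122
 123 123 123 123 123 120  73  42  43  57 103 134 154 170 185 196 206 213
 219 224 228 231 236 239 215 183 179 185 191 188 181 170 160 153 147 145
 146 145 141 139 139 135 131 126 121  99  47  26  26  27  27  27  28  28
  28  29  28  30  50]
```

```bash
python3 -c "
from h import *
axis(151,.023);axis(223.5,.023,side=-1)
f=wrist();g=cv2.cvtColor(f['color'],cv2.COLOR_RGB2GRAY)
for u in(100,360,420): print(u,g[150:196,u])"
```

```text
axis x -0.0068 line x 0 rel -0.0068
axis x -0.0069 line x 0 rel -0.0069
100 [ 40  43  41  32  41  36  35  41  39  38  31  42  44  28  35  75 143 191
 194 195 191 189 189 192 175  87  33  37  39  32  37  35  36  41  39  41
  35  32  34  38  40  36  29  37  38  34]
360 [115 114 114 116 119 115 116 118 116 117 114 121 118 117 116 180 255 255
 255 255 255 255 255 255 255 166 114 117 118 116 117 118 118 116 114 115
 117 115 121 116 115 115 119 115 118 116]
420 [ 91  93 100  90  94  94  90  92  91  94  92  95  95  88  98 162 254 255
 255 255 255 255 255 255 254 151  80  89  95  94  94  94  98  93  92  89
  91  90  95  92  91  91  96  91  93  89]
```

Emit:
move_arm(
  deltas=[
    {"slide":[0,0,0.08],"dr":[0,0,0],"grip":0.42},
    {"slide":[0,0,0.08],"dr":[0,0,0],"grip":0.42},
    {"slide":[0,0,0],"dr":[0,0,0],"grip":0.42},
  ],
)

```text
t: 17.88
tcp_pos: [0.543, -0.1235, -0.0021]
orientation: [-1.294, 1.065, -1.066]
contact_force: [-0.5, 0.4, 0.0]
opening: 0.0394
```

```bash
python3 -c "
from h import *
f=edges()
g=cv2.cvtColor(f['color'],cv2.COLOR_RGB2GRAY)
print(g[160:190,360]);axis(151,.023,170)"
```

```text
t 17.88 tray xy [[-0.0358 -0.1022]] z -0.0021 yawerr deg 0.01 F [-0.5  0.4  0. ] open 0.039
rows 60..250 step2 [255 255 255 255 255 255 255 255 255 255 255 255 255 255 255 255 255 255
 255 251 186 128 123 119 115 118 119 124 128 129 129 129 129 129 128 129
 129 130 131 130 130 128  99  51  46  51  99 139 163 180 193 205 216 224
 230 235 238 240 242 245 237 189 185 191 198 201 196 189 179 170 163 160
 159 156 153 150 149 148 144 141 132 109  65  30  30  30  29  30  30  30
  29  31  31  33  51]
[126 128 130 128 125 129 125 125 132 129 123 128 127 125 131 233 255 255
 255 255 255 255 255 255 254 153 118 124 126 127]
axis x -0.0001 line x 0.0065 rel -0.0066
```

The coupling is at about x = +0.001 relative to the line. I'll back off, lift and go to the tube.

Emit:
move_arm(
  deltas=[
    {"slide":[0,0,-0.25],"dr":[0,0,0],"grip":0.42},
    {"slide":[0,-0.8,0],"dr":[0,0,0],"grip":0.42},
    {"slide":[0,-0.8,0],"dr":[0,0,0],"grip":0.42},
    {"slide":[0,-0.8,0],"dr":[0,0,0],"grip":0.42},
    {"slide":[-0.84,0,0.65],"dr":[0,0,0],"grip":0.8},
    {"slide":[-0.84,0,0.65],"dr":[0,0,0],"grip":0.8},
    {"slide":[-0.84,0,0.65],"dr":[0,0,0],"grip":0.8},
    {"slide":[-0.84,0,0.65],"dr":[0,0,0],"grip":0.8},
    {"slide":[-0.84,0,0.65],"dr":[0,0,0],"grip":0.8},
    {"slide":[-0.84,0,0.65],"dr":[0,0,0],"grip":0.8},
    {"slide":[0,0,0],"dr":[0,0,0],"grip":0.8},
  ],
)

```text
t: 19.35
tcp_pos: [0.647, 0.1048, 0.0935]
orientation: [-1.296, 1.063, -1.062]
contact_force: [-0.3, -1.2, -0.2]
opening: 0.0753
```

Run:
```python
from h import *; from bench import bot
tcp(); w=wrist(); t=bot.grab_frame("top")
a=w["color"][:,:]; b=cv2.resize(t["color"][100:225,165:360],None,fx=2.6,fy=2.6)
b=cv2.copyMakeBorder(b,0,0,0,max(0,512-b.shape[1]))if 0 else cv2.resize(b,(512,210))
cv2.imwrite("pics/t6.png",cv2.cvtColor(np.vstack([a,b]),cv2.COLOR_RGB2BGR))
```

```text
t 19.35 tray xy [[0.1102 0.1018]] z 0.0935 yawerr deg 0.21 F [-0.3 -1.2 -0.2] open 0.075
```

View pics/t6.png

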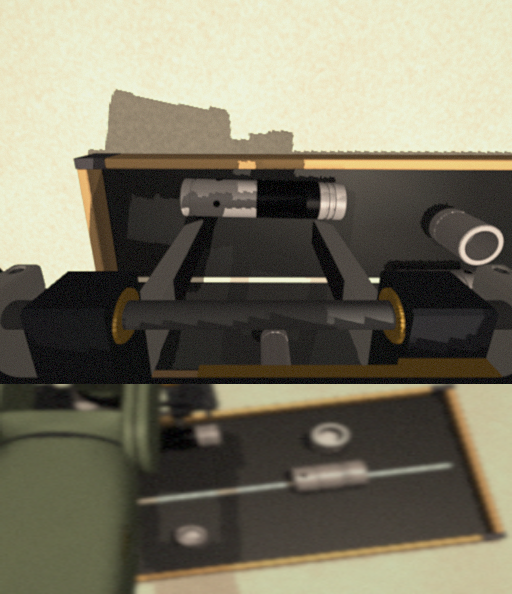

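The coupling sits on the line. In the wrist view the tube spans columns 181 to 347 and rows 178 to 220.

```bash
python3 -c "
from h import *
f=wrist();g=cv2.cvtColor(f['color'],cv2.COLOR_RGB2GRAY)
print(g[170:230:2,230],g[170:230:2,205],g[170:230:2,340]);
axis(178.5,.019,u=258);axis(219.5,.019,side=-1)
print(tray(pix2w(f,[(181,198),(347,198)],.028)))"
```

```text
[ 25  34  24  24  58  87  94 100 109 103 108  90  89  84  86  83  77  77
  78 167 172 162 137  58  41  48  47  45  40  48] [ 26  29  24  25  75  90  96 101 101 111 113 117 118  89  84  79  80  78
  73  74  77  77  64  15  17  24  19  21  22  18] [ 84  88  83  85  82  82  81 116 136 154 164 181 192 191 177 206 227 225
 208 187 174 168 152  95  57  54  61  59  60  59]
axis x 0.1071 line x 0 rel 0.1071
axis x 0.1029 line x 0 rel 0.1029
[[0.10621893 0.17783297]
 [0.1063049  0.00753672]]
```

Emit:
move_arm(
  deltas=[
    {"slide":[0.22,0.6,0],"dr":[0,0.03,0],"grip":0.8},
    {"slide":[0,0.6,0],"dr":[0,0,0],"grip":0.8},
    {"slide":[0,0.4,0],"dr":[0,0,0],"grip":0.8},
    {"slide":[0,0.1,0],"dr":[0,0,0],"grip":0.8},
    {"slide":[0,0,0],"dr":[0,0,0],"grip":0.8},
  ],
)

```text
t: 20.23
tcp_pos: [0.6489, 0.0936, 0.0261]
orientation: [-1.293, 1.068, -1.068]
contact_force: [-0.2, -0.4, 0.3]
opening: 0.0747
```

Emit:
move_arm(
  deltas=[
    {"slide":[0,0.03,0],"dr":[0,0,0],"grip":0.8},
    {"slide":[0,0,0],"dr":[0,0,0],"grip":0.8},
  ],
)

```text
t: 20.48
tcp_pos: [0.6493, 0.094, 0.0254]
orientation: [-1.292, 1.067, -1.068]
contact_force: [0.2, -0.2, -0.1]
opening: 0.0752
```

Emit:
move_arm(
  deltas=[
    {"slide":[0,0.03,0],"dr":[0,0,0],"grip":0.8},
    {"slide":[0,0,0],"dr":[0,0,0],"grip":0.8},
  ],
)

```text
t: 20.72
tcp_pos: [0.6486, 0.0939, 0.0234]
orientation: [-1.293, 1.068, -1.068]
contact_force: [0.2, 0.4, -0.4]
opening: 0.0751
```

Emit:
move_arm(
  deltas=[
    {"slide":[0,0.025,0],"dr":[0,0,0],"grip":0.8},
    {"slide":[0,0,0],"dr":[0,0,0],"grip":0.8},
  ],
)

```text
t: 20.98
tcp_pos: [0.6485, 0.0939, 0.0222]
orientation: [-1.294, 1.068, -1.068]
contact_force: [0.0, -1.1, -0.9]
opening: 0.0752
```

Emit:
move_arm(
  deltas=[
    {"slide":[0,0.025,0],"dr":[0,0,0],"grip":0.8},
    {"slide":[0,0,0],"dr":[0,0,0],"grip":0.8},
  ],
)

```text
t: 21.22
tcp_pos: [0.6493, 0.0939, 0.0219]
orientation: [-1.292, 1.067, -1.068]
contact_force: [0.5, 0.3, 2.5]
opening: 0.0754
```

Contact comes at 0.022, as predicted with the 25 mm offset. I'll press lightly and stroke toward the line.

Emit:
move_arm(
  deltas=[
    {"slide":[0,0.025,0],"dr":[0,0,0],"grip":0.8},
    {"slide":[0,0,-0.12],"dr":[0,0,0],"grip":0.8},
    {"slide":[0,0,-0.12],"dr":[0,0,0],"grip":0.8},
    {"slide":[0,0,-0.12],"dr":[0,0,0],"grip":0.8},
  ],
)

```text
t: 21.72
tcp_pos: [0.6358, 0.0916, 0.0218]
orientation: [-1.291, 1.066, -1.069]
contact_force: [0.1, 1.5, 5.2]
opening: 0.0754
```

```bash
python3 -c "
from h import *
edges((225,245))"
```

```text
t 21.73 tray xy [[0.0966 0.091 ]] z 0.0218 yawerr deg -0.18 F [0.1 1.5 5.2] open 0.075
rows 60..250 step2 [235 236 236 235 234 234 234 234 235 235 234 235 235 236 236 236 236 236
 235 235 236 235 234 235 235 234 234 235 236 235 233 212 174 143 139 136
 137 140 136 135 135 136 135 134 132  96  68  69  83 103 105 103 101 102
  93  51  26  26  26  25  26  26  26  27  26  23  33  70  83  88  92  96
 100 100 103 107 111 113  98  83  81  78  79  77  75  75  76  74  73  71
  71  61  42  39  39]
```

```bash
python3 -c "
from h import *
axis(192.5,.019,u=235)"
```

```text
axis x 0.1006 line x 0 rel 0.1006
```

Emit:
move_arm(
  deltas=[
    {"slide":[0,0,-0.12],"dr":[0,0,0],"grip":0.8},
    {"slide":[0,0,-0.06],"dr":[0,0,0],"grip":0.8},
  ],
)

```text
t: 22.08
tcp_pos: [0.6285, 0.0903, 0.0218]
orientation: [-1.291, 1.066, -1.069]
contact_force: [-1.3, 1.6, 5.9]
opening: 0.0753
```

```bash
python3 -c "
from h import *
edges((225,245))"
```

```text
t 22.07 tray xy [[0.0892 0.0912]] z 0.0218 yawerr deg -0.18 F [-1.3  1.6  5.9] open 0.075
rows 60..250 step2 [233 233 235 235 235 234 235 236 236 236 236 235 235 235 235 235 234 234
 235 235 234 234 235 236 234 234 235 236 236 235 234 214 162 144 136 134
 135 137 136 134 114  71  71  94 106 104 102 101 100  85  41  27  27  27
  29  27  27  27  27  27  27  26  26  22  44  78  86  92  94  97 101 103
 104 105 110 115 123 124 107  81  77  76  76  76  74  73  73  70  69  55
  39  39  40  39  38]
```

Emit:
move_arm(
  deltas=[
    {"slide":[0,-0.3,0],"dr":[0,0,0],"grip":0.8},
    {"slide":[0,0,0.36],"dr":[0,0,0],"grip":0.8},
    {"slide":[0,0.2,0],"dr":[0,0,0],"grip":0.8},
    {"slide":[0,0.1,0],"dr":[0,0,0],"grip":0.8},
    {"slide":[0,0,0],"dr":[0,0,0],"grip":0.8},
    {"slide":[0,0,-0.12],"dr":[0,0,0],"grip":0.8},
    {"slide":[0,0,-0.12],"dr":[0,0,0],"grip":0.8},
    {"slide":[0,0,-0.12],"dr":[0,0,0],"grip":0.8},
    {"slide":[0,0,-0.12],"dr":[0,0,0],"grip":0.8},
    {"slide":[0,0,-0.12],"dr":[0,0,0],"grip":0.8},
    {"slide":[0,0,-0.06],"dr":[0,0,0],"grip":0.8},
  ],
)

```text
t: 23.5
tcp_pos: [0.6163, 0.088, 0.0218]
orientation: [-1.291, 1.066, -1.068]
contact_force: [-0.0, 2.6, 6.2]
opening: 0.0753
```

```bash
python3 -c "
from h import *
edges((225,245))"
```

```text
t 23.5 tray xy [[0.0768 0.0912]] z 0.0218 yawerr deg -0.18 F [-0.   2.6  6.2] open 0.075
rows 60..250 step2 [235 235 235 235 234 234 235 234 234 234 234 234 233 234 235 235 234 234
 235 235 236 235 234 234 235 235 234 234 234 235 209 140 118  86 114 107
 104 102 102 101  88  41  26  31  30  31  31  30  31  31  30  29  30  28
  27  27  28  28  26  26  26  26  27  26  23  46  79  85  91  95 100 103
 102 104 107 112 118 119  99  82  78  77  77  75  73  74  76  74  72  70
  55  39  39  38  38]
```

Emit:
move_arm(
  deltas=[
    {"slide":[0,-0.3,0],"dr":[0,0,0],"grip":0.8},
    {"slide":[0,0,0.52],"dr":[0,0,0],"grip":0.8},
    {"slide":[0,0,0.52],"dr":[0,0,0],"grip":0.8},
    {"slide":[0,0,0],"dr":[0,0.03,0],"grip":0.8},
    {"slide":[0,0.35,0],"dr":[0,0,0],"grip":0.8},
    {"slide":[0,0.2,0],"dr":[0,0,0],"grip":0.8},
    {"slide":[0,0,0],"dr":[0,0,0],"grip":0.8},
  ],
)

```text
t: 24.42
tcp_pos: [0.6543, 0.0953, 0.0083]
orientation: [-1.295, 1.073, -1.068]
contact_force: [-0.4, -0.5, -0.2]
opening: 0.0751
```

```bash
python3 -c "
from h import *
f=edges((225,245));cv2.imwrite('pics/w7.png',cv2.cvtColor(f['color'],cv2.COLOR_RGB2BGR))"
```

```text
t 24.43 tray xy [[0.1155 0.0911]] z 0.0083 yawerr deg -0.36 F [-0.4 -0.5 -0.2] open 0.075
rows 60..250 step2 [234 234 235 235 235 235 235 234 233 234 235 236 236 236 237 236 235 234
 234 235 235 236 235 235 236 236 237 237 236 235 212 143 137 138 136 136
 136 136 136 136 137 136 135 135 136 137 137 136 134 136 138 136 133 134
 134 134 135 133  88  68  69  70  69  74  96 105 104 102 102 101  76  27
  25  23  19  16  15  14  14  12  13  14  13  14  14  13  16  22  18  13
  14  14  22  60  70]
```

View pics/w7.png

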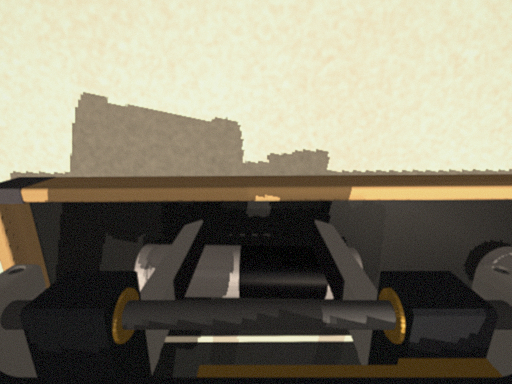

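The fingertips are now behind the tube. I'll lower them to below mid-height and push.

Emit:
move_arm(
  deltas=[
    {"slide":[0,0.17,0],"dr":[0,-0.06,0],"grip":0.8},
    {"slide":[0,0.16,0],"dr":[0,0,0],"grip":0.8},
    {"slide":[0,0,-0.12],"dr":[0,0,0],"grip":0.8},
    {"slide":[0,0,-0.12],"dr":[0,0,0],"grip":0.8},
  ],
)

```text
t: 24.98
tcp_pos: [0.6469, 0.0935, -0.0028]
orientation: [-1.294, 1.065, -1.066]
contact_force: [1.0, 0.3, 0.3]
opening: 0.0753
```

Emit:
move_arm(
  deltas=[
    {"slide":[0,0,-0.12],"dr":[0,0,0],"grip":0.8},
    {"slide":[0,0,-0.12],"dr":[0,0,0],"grip":0.8},
    {"slide":[0,0,-0.12],"dr":[0,0,0],"grip":0.8},
    {"slide":[0,0,-0.12],"dr":[0,0,0],"grip":0.8},
    {"slide":[0,0,-0.12],"dr":[0,0,0],"grip":0.8},
    {"slide":[0,0,-0.12],"dr":[0,0,0],"grip":0.8},
    {"slide":[0,0,-0.12],"dr":[0,0,0],"grip":0.8},
  ],
)

```text
t: 25.85
tcp_pos: [0.6138, 0.087, -0.0028]
orientation: [-1.295, 1.065, -1.065]
contact_force: [0.9, -0.4, 0.0]
opening: 0.075
```

```bash
python3 -c "
from h import *
f=edges((225,235));g=cv2.cvtColor(f['color'],cv2.COLOR_RGB2GRAY);print(g[250:384:2,225:235].mean(1).astype(int))"
```

```text
t 25.85 tray xy [[0.0742 0.0907]] z -0.0028 yawerr deg 0.0 F [ 0.9 -0.4  0. ] open 0.075
rows 60..250 step2 [234 234 234 232 231 234 236 235 234 234 236 236 235 234 234 234 235 237
 236 234 234 236 236 236 234 233 235 235 224 168 135 109  95 164 191 179
 136 103 102  98  81  37  25  30  30  29  29  29  29  28  29  30  30  27
  27  29  25  28  28  28  26  28  28  26  26  26  26  25  26  25  26  24
  24  23  23  24  20  15  14  14  14  15  15  13  12  12  16  17  16  16
  14  14  17  48  67]
[ 69  72  73  72  75  76  75  78  76  79  76  79  82  82  84  82  83 115
 127 128 124 130 131 140 148  81  30  39  42  43  46  48  50  50  52  51
  45  35  36  34  31  32  29  33  33  32  33  30  33  33  32  32  33  34
  33  34  32  38  52  54  54  54  54  49  17  18  14]
```

```bash
python3 -c "
from h import *
axis(245.5,.019,u=230);axis(299.5,.019,u=230,side=-1)"
```

```text
axis x 0.0453 line x 0 rel 0.0453
axis x 0.0468 line x 0 rel 0.0468
```

Emit:
move_arm(
  deltas=[
    {"slide":[0,0,-0.12],"dr":[0,0,0],"grip":0.8},
    {"slide":[0,0,-0.12],"dr":[0,0,0],"grip":0.8},
    {"slide":[0,0,-0.12],"dr":[0,0,0],"grip":0.8},
    {"slide":[0,0,-0.12],"dr":[0,0,0],"grip":0.8},
  ],
)

```text
t: 26.5
tcp_pos: [0.5949, 0.0833, -0.0028]
orientation: [-1.295, 1.065, -1.065]
contact_force: [-0.3, 0.0, 0.2]
opening: 0.0751
```

```bash
python3 -c "
from h import *
tcp();f=wrist();g=cv2.cvtColor(f['color'],cv2.COLOR_RGB2GRAY);print(g[230:330:2,225:235].mean(1).astype(int))"
```

```text
t 26.5 tray xy [[0.0549 0.0907]] z -0.0028 yawerr deg -0.0 F [-0.3  0.   0.2] open 0.075
[ 13  14  15  14  14  13  11  14  50  70  70  71  72  73  73  73  73  74
  76  77  78  78  88 103 107 108 117 116 112 114 119 123 150 158 166  86
  33  37  41  43  44  46  47  50  52  49  50  46  34  34]
```

Emit:
move_arm(
  deltas=[
    {"slide":[0,0,-0.12],"dr":[0,0,0],"grip":0.8},
    {"slide":[0,0,-0.12],"dr":[0,0,0],"grip":0.8},
    {"slide":[0,0,-0.12],"dr":[0,0,0],"grip":0.8},
    {"slide":[0,0,-0.12],"dr":[0,0,0],"grip":0.8},
    {"slide":[0,0,-0.08],"dr":[0,0,0],"grip":0.8},
    {"slide":[0,0,-0.04],"dr":[0,0,0],"grip":0.8},
    {"slide":[0,0,0],"dr":[0,0,0],"grip":0.8},
  ],
)

```text
t: 27.42
tcp_pos: [0.5716, 0.0788, -0.0029]
orientation: [-1.295, 1.065, -1.065]
contact_force: [-0.5, -0.5, -0.0]
opening: 0.0753
```

```bash
python3 -c "
from h import *
tcp();f=wrist();g=cv2.cvtColor(f['color'],cv2.COLOR_RGB2GRAY);print(g[230:330:2,225:235].mean(1).astype(int))
axis(245.5,.019,u=230);axis(299.5,.019,u=230,side=-1)"
```

```text
t 27.43 tray xy [[0.0312 0.0908]] z -0.0029 yawerr deg 0.0 F [-0.5 -0.5 -0. ] open 0.075
[ 11  18  12  14  12  14  11  15  23  67  70  71  72  73  75  73  73  77
  77  75  75  75  98 103 104 114 125 124 122 124 125 121 148 160 162  83
  32  36  43  43  46  49  48  51  51  45  44  40  36  36]
axis x 0.0031 line x 0 rel 0.0031
axis x 0.0044 line x 0 rel 0.0044
```

Emit:
move_arm(
  deltas=[
    {"slide":[0,0,-0.04],"dr":[0,0,0],"grip":0.8},
    {"slide":[0,0,-0.04],"dr":[0,0,0],"grip":0.8},
    {"slide":[0,0,0],"dr":[0,0,0],"grip":0.8},
    {"slide":[0,0,0.3],"dr":[0,0,0],"grip":0.8},
    {"slide":[0,-0.9,0],"dr":[0,0,0],"grip":0.8},
    {"slide":[0,-0.9,0],"dr":[0,0,0],"grip":0.8},
    {"slide":[0,-0.9,0],"dr":[0,0,0],"grip":0.8},
    {"slide":[0,-0.9,0],"dr":[0,0,0],"grip":0.8},
    {"slide":[0,-0.9,0],"dr":[0,0,0],"grip":0.8},
    {"slide":[0.7,0,-0.9],"dr":[0,0,0],"grip":0.8},
    {"slide":[0.7,0,-0.9],"dr":[0,0,0],"grip":0.8},
    {"slide":[0.7,0,-0.9],"dr":[0,0,0],"grip":0.8},
  ],
)

```text
t: 29.08
tcp_pos: [0.4906, -0.0237, 0.1777]
orientation: [-1.294, 1.064, -1.066]
contact_force: [0.4, -1.4, 1.1]
opening: 0.0753
```

Emit:
move_arm(
  deltas=[
    {"slide":[0.9,0,-0.6],"dr":[0,0,0],"grip":0.8},
    {"slide":[0.9,0,-0.6],"dr":[0,0,0],"grip":0.8},
    {"slide":[0.9,0,-0.4],"dr":[0,0,0],"grip":0.8},
    {"slide":[0.9,0,-0.4],"dr":[0,0,0],"grip":0.8},
    {"slide":[0.9,0,-0.4],"dr":[0,0,0],"grip":0.8},
    {"slide":[0.9,0,-0.4],"dr":[0,0,0],"grip":0.8},
    {"slide":[0,0,0],"dr":[0,0,0],"grip":0.8},
  ],
)

```text
t: 29.95
tcp_pos: [0.4223, -0.2589, 0.1776]
orientation: [-1.293, 1.067, -1.069]
contact_force: [-0.1, 1.0, 0.2]
opening: 0.0755
```

Run:
```python
from h import *; from bench import bot
tcp(); f=bot.grab_frame("top"); s=bot.grab_frame("scene")
for b,c,p in blobs(f,TR): 
    print(b,c.round(1)); 
    if b[4]>80: cyl(f,p,.03)
a=cv2.resize(f["color"][95:230,155:365],None,fx=3,fy=3,interpolation=cv2.INTER_CUBIC)
cv2.imwrite("pics/e8.png",cv2.cvtColor(a,cv2.COLOR_RGB2BGR))
```

```text
t 29.95 tray xy [[-0.1803 -0.2118]] z 0.1776 yawerr deg -0.22 F [-0.1  1.   0.2] open 0.075
[284 123  14  15 159] [290.3 130.1]
centre [ 0.0789 -0.1146] len 0.046 ang -1.373
[277 146  60  17 477] [298.3 152.9]
centre [ 0.0045 -0.1497] len 0.19 ang -0.016
[245 157  31  12 181] [256. 162.]
centre [-0.0063 -0.0005] len 0.094 ang 0.186
[182 162  45  16 351] [208.8 169.9]
centre [0.0015 0.1768] len 0.141 ang 0.017
[232 184  12  12 121] [237.4 189.6]
centre [-0.0773  0.0837] len 0.034 ang -1.393
```

View pics/e8.png

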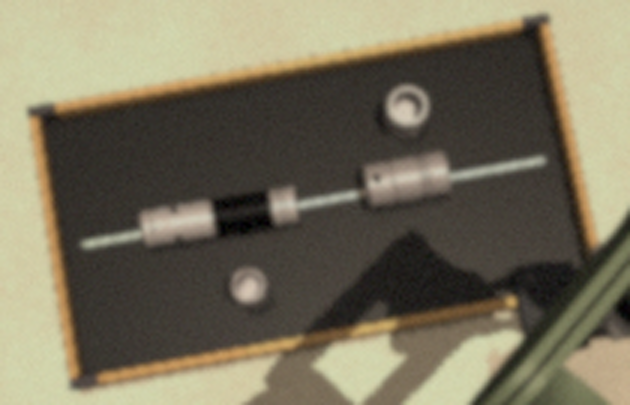

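Both lie on the line, and the ferrule and sleeve blobs are where they were. One numeric check of offset and angle before I hand in.

```bash
cat > chk.py <<'E'
from h import *; from bench import bot
f=bot.grab_frame("top"); g=cv2.cvtColor(f["color"],cv2.COLOR_RGB2GRAY).astype(float)
m=np.zeros(g.shape,np.uint8);m[g>95]=1
def seg(cols,z,lo,hi):
    P=[]
    for u in cols:
        v=np.where(m[lo:hi,u])[0]+lo
        if len(v)>=2:P.append((u,(v.min()+v.max())/2))
    return tray(pix2w(f,P,z))
line=np.r_[seg(range(184,199),.009,150,195),seg(range(257,273),.009,150,180),seg(range(309,334),.009,140,165)]
k=np.polyfit(line[:,1],line[:,0],1);print("line",k)
for n,z,P in(("tube",.028,np.r_[seg(range(204,224),.028,155,185),seg(range(246,252),.028,150,175)]),("coup",.032,seg(range(279,303),.032,140,168))):
    q=np.polyfit(P[:,1],P[:,0],1); c=(P[:,1].min()+P[:,1].max())/2
    print(n,"y",c.round(3),"x rel line",(np.polyval(q,c)-np.polyval(k,c)).round(4),"ang",(q[0]-k[0]).round(3))
E
python3 chk.py
```

```text
line [0.00021059 0.00015945]
tube y 0.102 x rel line 0.0005 ang 0.017
coup y -0.099 x rel line 0.0031 ang 0.012
```

```bash
python3 -c "
from bench import bot
print(bot.finish_job())"
```

```text
the job is handed in; nothing more can be done
None
```

I rolled the coupling and then the tube onto the white line and handed the job in at about 30 s. For each one I used two light strokes on top to get it clear of the rim, then a slow push from behind with the fingertips below mid-height.

**Final checks (top camera, arm clear):**

| Part | Offset from line | Angle to line | Position along tray (y) |
|---|---|---|---|
| Tube | +0.5 mm | 0.017 rad | about +0.10 m |
| Coupling | +3 mm | 0.012 rad | about -0.10 m |

The limits are 8 mm and 0.1 rad. The ferrule and sleeve blobs were within half a pixel of where they started. I did not measure the things outside the tray again, but the arm never felt a contact near them.

**What disagreed:**
- **Finger length:** the fingers end about 25 mm above the reported TCP, not at it. My first attempts to touch the coupling met nothing; the wrist and scene pictures showed why, and contact on both parts confirmed it.
- **Coupling offset:** the wrist camera put the coupling about 1 mm off the line and the top camera 3 mm. Both are within tolerance.

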